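Build up a stacked heel on an upturned shoe

ROBOT

A 7-joint arm with a two-finger parallel gripper is mounted at the origin on the work surface. World frame = base frame: x ahead of the robot, y to its left, z up, the work surface at z = 0. Lengths are in m, angles in rad, forces in N, time in s.
With the tool pointing down it reaches from about 0.4 to 0.85 m from the base axis. Payload 10.4 kg.
Tool frame: the origin (TCP) lies at the very end of the fingers, on their centre line; the grasp point (between the pads) lies 19 mm behind it; z points along the fingers, y is the direction in which the jaws open and shut (so a half turn about z gives the same grasp; the last joint's range is limited). The gripper opens to 87 mm and grips with 3 to 60 N. Pads are 19 mm wide; open, the fingers measure 117 mm over their backs; the gripper's body (75 mm by 190 mm) begins 51 mm behind the grasp point.
Start: joints at [1.145, 0.332, -0.065, 1.46, 0.022, 1.35, -0.088], TCP at [0.245, -0.575, 0.223] pointing down, gripper open.
Joint ranges: [-2.6, 2.6], [-0.5, 2.12], [-1.47, 1.34], [0.16, 2.42], [-1.27, 4.41], [0.06, 2.06], [-2.6, 2.6]. Speed limits (rad/s): [2.22, 2.22, 2.79, 2.79, 3.14, 3.14, 3.14].

INTERFACE

Orientations are given as a rotation vector (axis times angle).
In Python, from bench import bot gives the robot as it stands.
- The arm moves only by the tool send_rows, never from a script. Its argument "steps" is a list of rows, each a list of 3 entries, a list of its own where there are three numbers: the shift along the tool's x, y, z in m, then the turn, a rotation vector about the tool's x, y, z in rad, then the opening, from -1 (shut) to 1 (fully open), so that 0 is half open. A call has exactly 10 rows; each row is the pose to reach, as a shift and turn from the pose commanded when the call began, along the tool's axes at that moment; what a row does not reach only later rows make up. A row lasts 1/8 s, in which the tool goes at most 62.5 mm and 10.7 degrees, less where a joint would pass 70% of its speed; a pose out of reach is approached as far as the arm can. A call with a gripper value outside its range is refused whole. The fingers move at their own pace and stop on an object; "grip_force" is the grip in N (left out, the last holds). Time passes only in rows, so rows that repeat a pose let the fingers close, or fill a call up. It gives the time, the measured TCP pose, the force and the opening at its end, in the units of the state.
- bot.observe(): the state, without advancing time (a new reading comes with each control period).
- bot.grab_frame(name): name is "side" or "top"; returns the picture (384x512x3 uint8, blue, green, red); there is no depth.
- bot.camera_info(name): a dict with "intrinsics" (3x3 intrinsics, pixels), "rvec" (rotation vector, rad) and "tvec" (3), from world to camera coordinates, as OpenCV has them. Camera axes: x right, y down, z forward; pixel columns grow to the right and rows downward; lengths in m; the calibration is good to about 2 mm. A picture is of the moment at which its call begins. camera_info takes no time and is no camera call.
- bot.job_done(): hands the job in, once; it reports no verdict.
The state is a dict: "time_s": time; "joint_positions": joint angles; "qvel": joint speeds; "joint_efforts": joint torques, N m; "tool_pos": TCP position; "tool_rot": TCP orientation; "ft_force": force on the tool from outside, world axes, zero at the start; "torque": the same for the moment, N m; "grip_width": finger opening in m.
Only numpy, scipy, OpenCV 4.12 (cv2) and the standard library are available. Lean on these libraries where they do the work, as an engineer would, in place of code of your own. Each camera call takes 0.05 s, during which the arm holds its last target.

TASK

Build the stacked heel dry on the upturned shoe: lay the three leather heel lifts on its flat heel seat, the largest first, the middle one on it, the smallest on that, and the black rubber top piece last. Each lies flat, centred across the seat and square to the shoe, its straight edge facing the toe and in line over the scribed heel-breast line, so that all four straight edges finish flush as on the finished mate. Let go of everything and leave the polish tin and the thread spool where they stand.

Things in the scene. Friction and masses are not known exactly. Their poses are not given: they have to be found in the camera images.
- lift_large: The largest of three plain tan leather heel lifts, a stiff D-shaped plate lying flat: straight edge (breast) on its -x side, half-round back (radius 32 mm) on its +x side, straight parallel sides between. 68 mm long (x), 64 mm wide (y), 10 mm thick. Origin: centre of its underside, half its length from the straight edge; z up. Loose, about 42 g.
- lift_middle: The middle-sized of the three plain tan leather heel lifts, a stiff D-shaped plate lying flat: straight edge (breast) on its -x side, half-round back (radius 28 mm) on its +x side, straight parallel sides between. 60 mm long (x), 56 mm wide (y), 10 mm thick. Origin: centre of its underside, half its length from the straight edge; z up. Loose, about 33 g.
- lift_small: The smallest of the three plain tan leather heel lifts, a stiff D-shaped plate lying flat: straight edge (breast) on its -x side, half-round back (radius 24 mm) on its +x side, straight parallel sides between. 52 mm long (x), 48 mm wide (y), 10 mm thick. Origin: centre of its underside, half its length from the straight edge; z up. Loose, about 25 g.
- top_piece: The black rubber top piece of the heel, small nail heads round its rim, a stiff D-shaped plate lying flat: straight edge (breast) on its -x side, half-round back (radius 21 mm) on its +x side, straight parallel sides between. 46 mm long (x), 42 mm wide (y), 7 mm thick. Origin: centre of its underside, half its length from the straight edge; z up. Loose, about 20 g.
- shoe: Brown shoe without a heel, fixed sole-up on a steel post. Origin on the bench below the middle of the breast line, a dark line scribed across the sole. +x to the back of the heel, -x to the toe, z up. The heel seat is a flat level D 125 mm above the bench, x = 0 (the line) to 72 mm (round back), 72 mm wide. Towards the toe the sole slopes up to 37 mm above the seat at x = -110; toe tip x = -210.
- mate: The shoe's finished mate, upright on its stacked heel, fixed; shows how the heel should look, otherwise only to be kept clear of. 285 mm long, at most 98 mm wide, 112 mm high. Origin on the bench below the middle of its heel breast; toe tip at x = -210 mm, back of the heel at x = 72 mm.
- polish_tin: Bystander: round flat steel tin, 71 mm diameter, 26 mm high, loose, standing; origin at the centre of its underside.
- thread_spool: Bystander: spool of off-white thread with black flanges, 49 mm diameter, 46 mm high, loose, standing; origin at the centre of its underside.
Things that resemble listed ones, but are neither listed nor needed, are in the scene too. Several things have the shape of the top_piece; the one meant has the colours described above. What is shaped like the lift_small but yellow is not meant.

How it is judged:
On the way, in this order (a step that is already met when the one before it is completed fails the run):
1. the largest leather lift lies on the heel seat (x of shoe in the frame of lift_large between -0.042 and -0.026 m and y of shoe in the frame of lift_large between -0.008 and 0.008 m and z of lift_large in the frame of shoe between 0.122 and 0.128 m and angle between the x axis of lift_large and the x axis of shoe, either way round below 0.2 rad and angle between the z axis of lift_large and the z axis of shoe, either way round below 0.08 rad), for 0.2 s.
2. the middle lift lies on the largest (x of shoe in the frame of lift_middle between -0.038 and -0.022 m and y of shoe in the frame of lift_middle between -0.008 and 0.008 m and z of lift_middle in the frame of shoe between 0.132 and 0.138 m and angle between the x axis of lift_middle and the x axis of shoe, either way round below 0.2 rad and angle between the z axis of lift_middle and the z axis of shoe, either way round below 0.08 rad), for 0.2 s.
3. the smallest lift lies on the middle one (x of shoe in the frame of lift_small between -0.034 and -0.018 m and y of shoe in the frame of lift_small between -0.008 and 0.008 m and z of lift_small in the frame of shoe between 0.142 and 0.148 m and angle between the x axis of lift_small and the x axis of shoe, either way round below 0.2 rad and angle between the z axis of lift_small and the z axis of shoe, either way round below 0.08 rad), for 0.2 s.
4. the rubber top piece lies on the smallest lift (x of shoe in the frame of top_piece between -0.031 and -0.015 m and y of shoe in the frame of top_piece between -0.008 and 0.008 m and z of top_piece in the frame of shoe between 0.152 and 0.158 m and angle between the x axis of top_piece and the x axis of shoe, either way round below 0.2 rad and angle between the z axis of top_piece and the z axis of shoe, either way round below 0.08 rad), for 0.2 s.
At the end, for the whole second after the job is handed in: Stacked on the heel seat, bottom up: large, middle, small lift, rubber piece (undersides 0, 10, 20, 30 mm above the seat, within 3 mm), flat within 0.08 rad, middle of each straight edge within 8 mm of the middle of the breast line, square within 0.2 rad, straight edges to the toe, at rest (all of step 1 and all of step 2 and all of step 3 and all of step 4 and linear speed of each of lift_large, lift_middle, lift_small, top_piece below 0.02 m/s and angular speed of each of lift_large, lift_middle, lift_small, top_piece below 0.2 rad/s); the robot touches nothing.
It fails at once if the polish tin is pushed more than 30 mm from its place (distance of polish_tin from where it was at the start of the episode above 0.03 m).
It fails at once if the thread spool is pushed more than 30 mm from its place (distance of thread_spool from where it was at the start of the episode above 0.03 m).
It also fails if it takes over 96 s, if anything falls off the work surface, if the arm or the gripper's body presses on something with over 40 N, if the wrist force passes 120 N, or if a joint passes its speed limit or range.

## Working session

There is one attempt and no reset: what is moved stays moved. The work goes in short steps, Python scripts to look and compute and a tool call to move; the robot and the scene stay as the last step left them, time stands still between calls to the robot, and variables do not carry over. Pictures are saved under pics/ and viewed, and the job is handed in when it is done.

Besides the shell and the picture viewer there is one more tool, called after "Call:" as name([rows], argument=value, ...), one row to a line, values as JSON. send_rows: Moves the arm, as the interface text tells. Its arguments: {"type":"object","properties":{"steps":{"type":"array"},"grip_force":{"type":"number"}},"required":["steps"]}

```bash
ls; mkdir -p pics; python3 - <<'E'
from bench import bot
import cv2
for n in("side","top"):
    cv2.imwrite(f"pics/{n}0.png",bot.grab_frame(n)); print(bot.camera_info(n))
print(bot.observe())
E
```

```text
pics
{'intrinsics': array([[496.27702808,   0.        , 262.35610321],
       [  0.        , 496.27702808, 189.20738454],
       [  0.        ,   0.        ,   1.        ]]), 'rvec': array([ 2.39523424, -0.05464034,  0.03195575]), 'tvec': array([-0.53489762,  0.05910813,  1.2185162 ])}
{'intrinsics': array([[381.66068036,   0.        , 250.78515389],
       [  0.        , 381.66068036, 191.95547886],
       [  0.        ,   0.        ,   1.        ]]), 'rvec': array([ 2.13771735, -2.17394805,  0.16070754]), 'tvec': array([0.0106953 , 0.52096447, 0.95036469])}
{'time_s': 0.1, 'joint_positions': array([ 1.14540598,  0.33278463, -0.06473639,  1.46083114,  0.02160527,
        1.3498863 , -0.08849528]), 'qvel': array([ 0.00108171, -0.00052351,  0.00069291, -0.001421  ,  0.00139508,
        0.00033977,  0.00068912]), 'joint_efforts': array([ 2.59836816e-03, -6.24542928e+01,  2.56093912e-02, -3.90719748e+01,
       -6.11104793e-02,  3.65516287e-02,  1.09815012e-04]), 'tool_pos': array([ 0.2448785 , -0.57467077,  0.2218611 ]), 'tool_rot': array([-3.07692273e+00, -6.28288083e-01,  4.53436092e-04]), 'ft_force': array([-0.00166113, -0.74392465, -0.1258732 ]), 'torque': array([0.00601968, 0.01626121, 0.02681432]), 'grip_width': 0.08701087612697454}
```

View pics/top0.png

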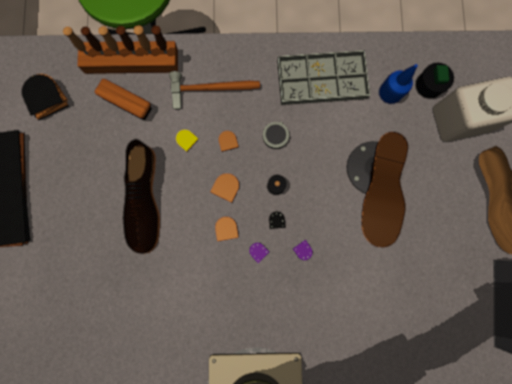

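View pics/side0.png

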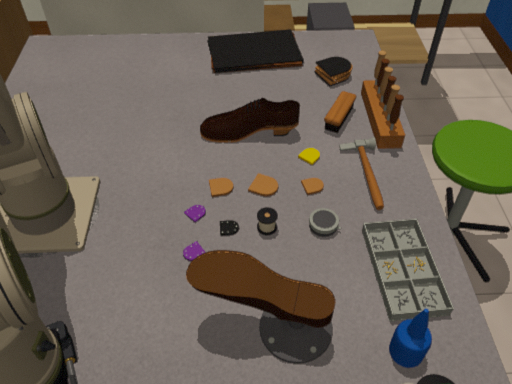

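```bash
python3 - <<'E'
import cv2
t=cv2.imread("pics/top0.png");s=cv2.imread("pics/side0.png")
cv2.imwrite("pics/c1.png",cv2.resize(t[110:270,170:330],None,fx=3.75,fy=3.75,interpolation=cv2.INTER_CUBIC))
cv2.imwrite("pics/c2.png",cv2.resize(t[120:260,330:430],None,fx=4.2,fy=4.2,interpolation=cv2.INTER_CUBIC))
cv2.imwrite("pics/c3.png",cv2.resize(s[140:340,170:370],None,fx=3,fy=3,interpolation=cv2.INTER_CUBIC))
E
```

```text
(no output)
```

View pics/c1.png

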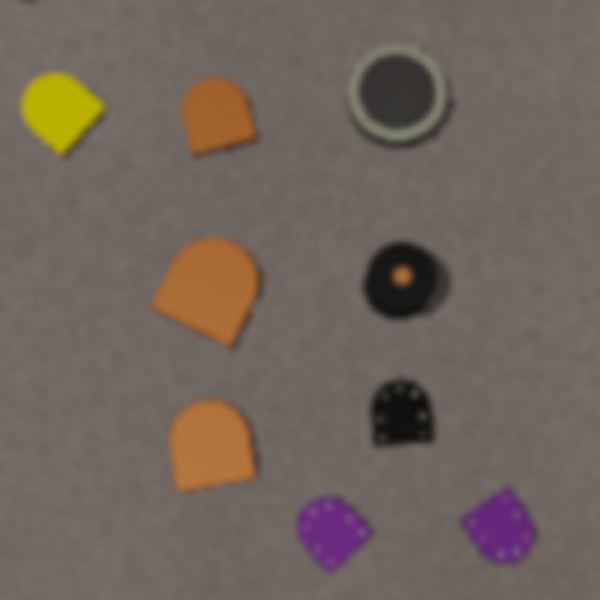

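View pics/c2.png

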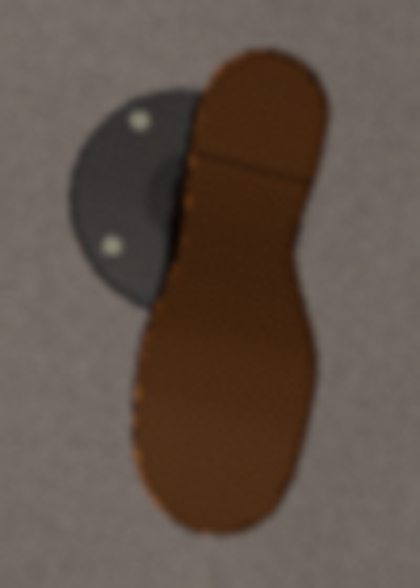

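View pics/c3.png

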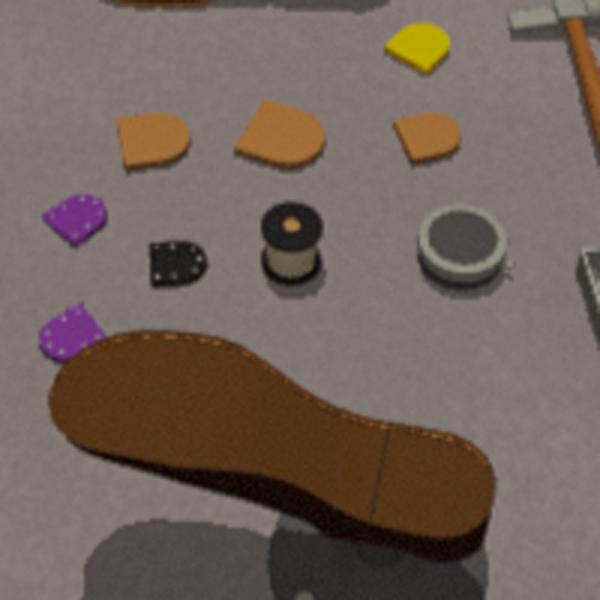

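```bash
cat > h.py <<'E'
import cv2,numpy as np
from scipy.optimize import least_squares
from scipy.spatial.transform import Rotation as R
from bench import bot
CAM={n:bot.camera_info(n) for n in("top","side")}
def proj(n,P):
    c=CAM[n];return cv2.projectPoints(np.asarray(P,float).reshape(-1,3),c["rvec"],c["tvec"],c["intrinsics"],None)[0].reshape(-1,2)
def back(n,uv,z):
    c=CAM[n];M=cv2.Rodrigues(c["rvec"])[0];K=c["intrinsics"]
    uv=np.asarray(uv,float).reshape(-1,2)
    d=(M.T@np.linalg.inv(K)@np.c_[uv,np.ones(len(uv))].T).T;o=-M.T@c["tvec"]
    return o+d*((z-o[2])/d[:,2])[:,None]
def dshape(L,r):
    a=np.linspace(-np.pi/2,np.pi/2,40);cx=L/2-r
    return np.vstack([[[-L/2,-r]],np.c_[cx+r*np.cos(a),r*np.sin(a)],[[-L/2,r]]])
DIM=dict(L=(.068,.032,.01),M=(.060,.028,.01),S=(.052,.024,.01),T=(.046,.021,.007))
def hull(n,k,p,z0=0):
    L,r,h=DIM[k];D=dshape(L,r);c,s=np.cos(p[2]),np.sin(p[2])
    xy=D@np.array([[c,s],[-s,c]])+p[:2]
    P=np.vstack([np.c_[xy,np.full(len(xy),z0)],np.c_[xy,np.full(len(xy),z0+h)]])
    return cv2.convexHull(proj(n,P).astype(np.float32))
def masks(im,k):
    hsv=cv2.cvtColor(cv2.GaussianBlur(im,(3,3),0),cv2.COLOR_BGR2HSV)
    if k=="T": return (hsv[...,2]<62).astype(np.uint8)*255
    return ((hsv[...,1]>115)&(hsv[...,0]<22)).astype(np.uint8)*255
def contour(im,k,guess):
    # component nearest the guess
    m=masks(im,k); cs,_=cv2.findContours(m,cv2.RETR_EXTERNAL,cv2.CHAIN_APPROX_NONE)
    cs=[c for c in cs if cv2.contourArea(c)>60]
    return min(cs,key=lambda c:np.linalg.norm(c.reshape(-1,2).mean(0)-guess)).reshape(-1,2).astype(float)
def fit(k,cont,p0,z0=0):
    def f(p):
        o=[]
        for n,c in cont.items():
            H=hull(n,k,p,z0)
            o+= [cv2.pointPolygonTest(H,(float(u),float(v)),True)-.3 for u,v in c]
        return np.array(o)
    best=None
    for dy in(-.6,0,.6):
        s=least_squares(f,[p0[0],p0[1],p0[2]+dy],x_scale=[.01,.01,.2],diff_step=1e-3,loss="soft_l1")
        if best is None or s.cost<best.cost:best=s
    return best.x,np.sqrt(np.mean(best.fun**2))
E
cat > m.py <<'E'
from h import *
t=cv2.imread("pics/top0.png");s=cv2.imread("pics/side0.png")
G=dict(L=((226,186),(264,185)),M=((227,229),(221,187)),S=((228,140),(313,186)),T=((277,220),(229,227)))
out={}
for k,(a,b) in G.items():
    p0=np.r_[back("top",a,.01)[0,:2],0.]
    c={"top":contour(t,k,a),"side":contour(s,k,b)}
    print(k,p0.round(3),[len(x) for x in c.values()])
    for sel in(["top"],["side"],["top","side"]):
        p,r=fit(k,{n:c[n] for n in sel},p0);print("  ",sel,p.round(4),round(r,2))
    h=hull("top",k,p);cv2.polylines(t,[h.round().astype(int)],1,(255,0,0));cv2.polylines(s,[hull("side",k,p).round().astype(int)],1,(255,0,0))
cv2.imwrite("pics/f1.png",np.hstack([cv2.resize(t[110:270,170:330],(400,400)),cv2.resize(s[140:240,170:340],(400,400))]))
for n,e in(("top",[(377.1,156.4),(403.3,163.6)]),("side",[(299.7,283.3),(294,314.7)])):
    q=back(n,e,.125);d=q[0]-q[1];print(n,q.round(4),q.mean(0).round(4),np.linalg.norm(d).round(4),np.arctan2(-d[0],d[1]).round(3))
print("tin",back("top",(276,135),.026),"spool",back("top",(277,184.5),.046))
E
python3 m.py
```

```text
L [0.542 0.067 0.   ] [77, 70]
   ['top'] [ 0.5435  0.0667 -0.4649] 0.34
   ['side'] [ 0.5447  0.0675 -0.4422] 0.74
   ['top', 'side'] [ 0.5439  0.0669 -0.4601] 0.59
M [0.428 0.066 0.   ] [71, 64]
   ['top'] [0.4315 0.0692 0.1545] 0.31
   ['side'] [0.4325 0.0688 0.1403] 0.74
   ['top', 'side'] [0.4319 0.0691 0.1462] 0.57
S [0.667 0.061 0.   ] [58, 55]
   ['top'] [0.6692 0.0628 0.2128] 0.43
   ['side'] [0.6696 0.0629 0.2343] 0.73
   ['top', 'side'] [0.6694 0.0628 0.22  ] 0.6
T [ 0.449 -0.066  0.   ] [52, 60]
   ['top'] [ 0.451  -0.0653  0.1325] 0.65
   ['side'] [ 0.453  -0.067   0.0842] 1.31
   ['top', 'side'] [ 0.4518 -0.0658  0.1212] 1.09
top [[ 0.5896 -0.2998  0.125 ]
 [ 0.5711 -0.3614  0.125 ]] [ 0.5803 -0.3306  0.125 ] 0.0642 -0.292
side [[ 0.5909 -0.3035  0.125 ]
 [ 0.574  -0.3687  0.125 ]] [ 0.5825 -0.3361  0.125 ] 0.0674 -0.253
tin [[ 0.67459186 -0.06809681  0.026     ]] spool [[ 0.53787561 -0.06550697  0.046     ]]
```

View pics/f1.png

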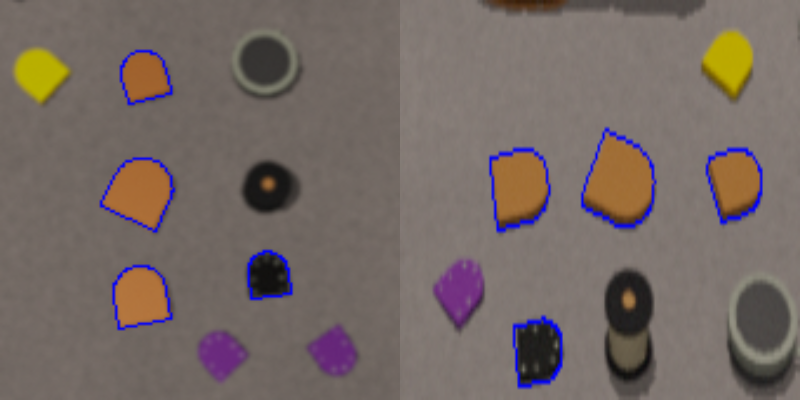

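```bash
cat > s.py <<'E'
from h import *
t=cv2.imread("pics/top0.png")
hsv=cv2.cvtColor(t,cv2.COLOR_BGR2HSV)
m=((hsv[...,1]>110)&(hsv[...,0]<25)).astype(np.uint8)*255
cs,_=cv2.findContours(m,cv2.RETR_EXTERNAL,cv2.CHAIN_APPROX_NONE)
c=min([c for c in cs if cv2.contourArea(c)>500],key=lambda c:np.linalg.norm(c.reshape(-1,2).mean(0)-(388,190))).reshape(-1,2).astype(float)
W=back("top",c,.125)[:,:2]
x,y=W.T
def loc(p):
    cc,ss=np.cos(p[2]),np.sin(p[2]);d=W-p[:2];return d@np.array([[cc,-ss],[ss,cc]])
l=loc((.5815,-.333,-.275))
sel=l[:,0]>.004
print(sel.sum())
def f(p):
    d=loc(p)[sel]
    r=np.where(d[:,0]>.036,np.hypot(d[:,0]-.036,d[:,1])-.0355,np.abs(d[:,1])-.0355)
    return r
for w in (0,):
    s=least_squares(f,[.5815,-.333,-.275],x_scale=[.01,.01,.1]);print(s.x.round(4),(f(s.x)*1e3).round(1))
p=s.x
lo=loc(p);print((lo[(lo[:,0]>-.03)][::3]*1e3).round(0).tolist())
L=np.array([(377.1,156.4),(403.3,163.6)]);Ls=np.array([(299.7,283.3),(294,314.7)])
for n,e in(("top",L),("side",Ls)):
    W=back(n,e,.125)[:,:2];print(n,(loc(p)*1e3).round(1).tolist())
for n in("top","side"):
    im=cv2.imread(f"pics/{n}0.png")
    D=dshape(.072,.036)+[.036,0];cc,ss=np.cos(p[2]),np.sin(p[2])
    xy=D@np.array([[cc,ss],[-ss,cc]])+p[:2]
    big=cv2.resize(im,None,fx=4,fy=4,interpolation=cv2.INTER_CUBIC)
    q=proj(n,np.c_[xy,np.full(len(xy),.125)])*4+1.5
    cv2.polylines(big,[q.round().astype(int)],1,(255,255,0),1)
    c0=q.mean(0).astype(int);cv2.imwrite(f"pics/s_{n}.png",big[c0[1]-250:c0[1]+250,c0[0]-250:c0[0]+250])
E
python3 s.py; python3 -c "
import cv2,numpy as np
cv2.imwrite('pics/ss.png',cv2.resize(np.hstack([cv2.imread('pics/s_top.png'),cv2.imread('pics/s_side.png')]),(800,400)))"
```

```text
63
[ 0.5794 -0.3257 -0.3493] [ 0.9 -1.  -0.3  0.6 -0.6 -1.5 -0.1 -0.4 -0.3 -1.9 -1.2 -2.4 -1.2  0.3
 -0.4  1.2  0.5  2.   1.3  0.6 -0.1 -0.8  0.8  0.1 -0.6  0.7 -0.   1.6
  0.9  0.3 -0.4 -1.1  0.5 -0.1 -0.8 -1.5 -2.1 -0.1 -0.3 -0.3 -0.2  0.2
 -1.7 -1.1 -0.2  0.8 -0.3  1.1  0.5  0.3  0.3  0.7  1.4  0.1 -1.   0.4
 -0.4 -1.1  0.9  0.6  0.4  0.4  0.6]
[[68.0, 18.0], [63.0, 24.0], [56.0, 29.0], [47.0, 32.0], [39.0, 34.0], [30.0, 37.0], [22.0, 37.0], [15.0, 35.0], [7.0, 35.0], [-0.0, 33.0], [-8.0, 33.0], [-16.0, 33.0], [-23.0, 31.0], [-28.0, -35.0], [-20.0, -35.0], [-12.0, -35.0], [-5.0, -36.0], [3.0, -36.0], [11.0, -36.0], [19.0, -36.0], [26.0, -34.0], [34.0, -35.0], [42.0, -35.0], [49.0, -33.0], [55.0, -29.0], [61.0, -24.0], [67.0, -18.0], [72.0, -9.0], [72.0, -1.0], [72.0, 6.0], [69.0, 13.0]]
top [[0.7, 27.8], [4.4, -36.3]]
side [[3.2, 24.9], [9.7, -42.2]]
```

View pics/ss.png

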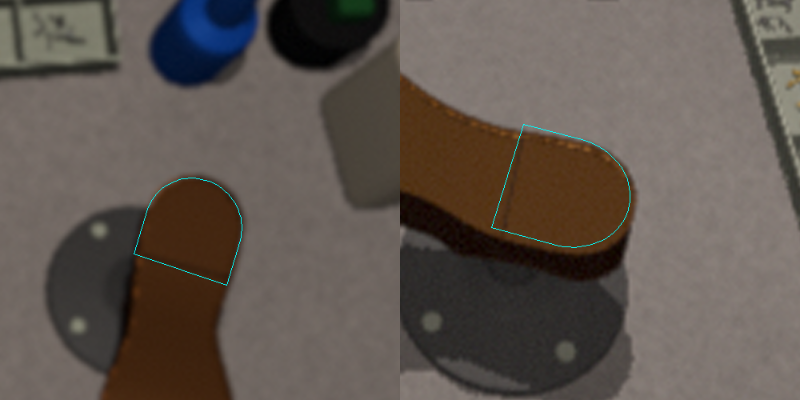

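```bash
python3 - <<'E'
from h import *
s=cv2.imread("pics/side0.png");t=cv2.imread("pics/top0.png")
cv2.imwrite("pics/z1.png",cv2.resize(s[265:335,270:345],None,fx=8,fy=8,interpolation=cv2.INTER_CUBIC))
cv2.imwrite("pics/z2.png",cv2.resize(t[125:195,360:420],None,fx=8,fy=8,interpolation=cv2.INTER_CUBIC)*1)
for z in(.162,.18): print(back("top",(381,247),z))
E
```

```text
[[ 0.37605581 -0.28248342  0.162     ]]
[[ 0.37627712 -0.2761931   0.18      ]]
```

View pics/z1.png

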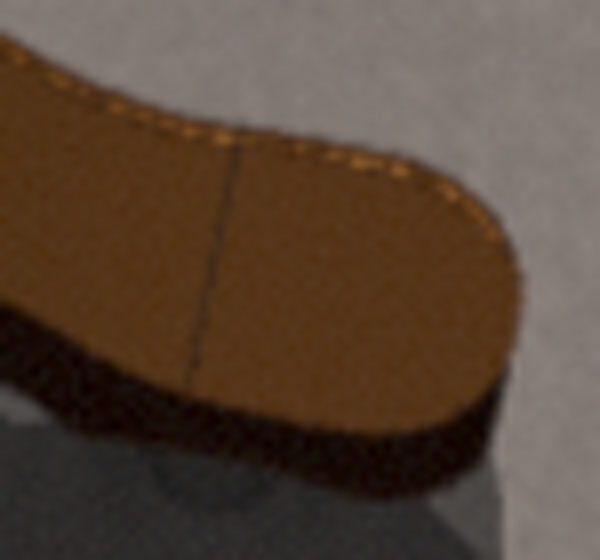

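View pics/z2.png

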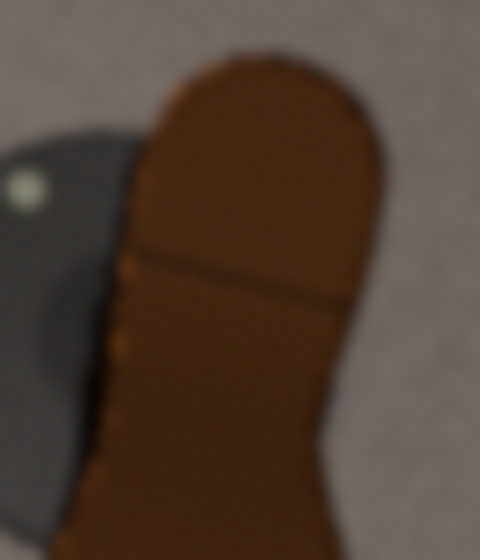

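```bash
cat > s2.py <<'E'
from h import *
T=lambda l:np.array(l)/8+[360-.44,125-.44]
S=lambda l:np.array(l)/8+[270-.44,265-.44]
B={"top":(T([(125,248),(355,308),(240,277)]),T([(385,165),(370,110),(330,68),(270,50),(205,75),(165,115)])),
"side":(S([(240,140),(188,390),(213,265)]),S([(440,170),(505,220),(523,290),(510,360),(470,410),(400,437)]))}
def loc(W,p):
    cc,ss=np.cos(p[2]),np.sin(p[2]);return (W[:,:2]-p[:2])@np.array([[cc,-ss],[ss,cc]])
def f(p,cams):
    o=[]
    for n in cams:
        l=loc(back(n,B[n][0],.125),p);o+=[l[:,0]]
        o+=[[.5*(l[0,1]+l[1,1])*.5]]
        d=loc(back(n,B[n][1],.125),p);o+=[np.hypot(d[:,0]-.036,d[:,1])-.036]
    return np.concatenate(o)
for c in(["top"],["side"],["top","side"]):
    s=least_squares(f,[.58,-.332,-.27],args=(c,),x_scale=[.01,.01,.1]);print(c,s.x.round(4),(s.fun*1e3).round(1))
    for n in c:print(n,(loc(back(n,B[n][0],.125),s.x)*1e3).round(1).tolist())
E
python3 s2.py
```

```text
['top'] [ 0.5811 -0.3307 -0.2855] [ 0.2  0.7  0.7  0.9 -1.7 -0.5  0.4  0.4 -2.  -0.9]
top [[0.2, 36.9], [0.7, -33.4], [0.7, 1.8]]
['side'] [ 0.5825 -0.3324 -0.2715] [-0.3 -0.5 -0.7 -0.5  1.1  1.8 -0.7 -0.5  0.7  1.6]
side [[-0.3, 32.8], [-0.5, -34.8], [-0.7, -1.9]]
['top', 'side'] [ 0.5818 -0.3316 -0.2771] [-0.4 -0.5 -0.2  1.2 -2.3 -1.4 -0.6 -0.4 -2.3 -0.7  0.3  0.5  0.2 -0.8
  1.   2.1  0.   0.4  1.6  2.3]
top [[-0.4, 37.6], [-0.5, -32.7], [-0.2, 2.4]]
side [[0.3, 32.2], [0.5, -35.4], [0.2, -2.5]]
```

```bash
cat >> h.py <<'E'
PC=dict(L=(.5439,.0669,-.46),M=(.4319,.0691,.149),S=(.6694,.0628,.22),T=(.4515,-.0656,.1))
SH=(.5818,-.3316,-.277)
def off(p,d): return p[0]+d*np.cos(p[2]),p[1]+d*np.sin(p[2]),p[2]
def pick(k,z): x,y,t=off(PC[k],-.008); return (x,y,z,t)
def place(k,z): x,y,t=off(SH,DIM[k][0]/2-.008); return (x,y,z,t)
def plan(ws):
    o=bot.observe();R0=R.from_rotvec(o["tool_rot"]);p0=o["tool_pos"]
    print("t",round(o["time_s"],2),"pos",p0.round(4),"grip",round(o["grip_width"],4),"F",o["ft_force"].round(1))
    for w in ws:
        Rt=R.from_euler("z",w[3])*R.from_rotvec([np.pi,0,0])
        print("->",np.round(w,4),"shift",(R0.inv().apply(np.array(w[:3])-p0)).round(4).tolist(),"turn",(R0.inv()*Rt).as_rotvec().round(4).tolist())
E
python3 -c "
from h import *
plan([(.245,-.575,.26,.403),pick('L',.26),pick('L',.1),pick('L',.004)])"
```

```text
t 0.1 pos [ 0.2449 -0.5747  0.2219] grip 0.087 F [-0.  -0.7 -0.1]
-> [ 0.245 -0.575  0.26   0.403] shift [-0.0, 0.0003, -0.0381] turn [-0.0012, 0.0, -0.0002]
-> [ 0.5367  0.0705  0.26   -0.46  ] shift [0.5214, -0.4791, -0.0376] turn [-0.0011, 0.0006, 0.8628]
-> [ 0.5367  0.0705  0.1    -0.46  ] shift [0.5214, -0.4789, 0.1224] turn [-0.0011, 0.0006, 0.8628]
-> [ 0.5367  0.0705  0.004  -0.46  ] shift [0.5214, -0.4788, 0.2184] turn [-0.0011, 0.0006, 0.8628]
```

Call:
send_rows([
  [[0,0,-0.038],[0,0,0],1],
  [[0.04,-0.037,-0.038],[0,0,0.1],1],
  [[0.083,-0.076,-0.038],[0,0,0.2],1],
  [[0.126,-0.116,-0.038],[0,0,0.3],1],
  [[0.17,-0.156,-0.038],[0,0,0.4],1],
  [[0.213,-0.196,-0.038],[0,0,0.5],1],
  [[0.256,-0.235,-0.038],[0,0,0.6],1],
  [[0.3,-0.275,-0.038],[0,0,0.7],1],
  [[0.343,-0.315,-0.038],[0,0,0.8],1],
  [[0.386,-0.355,-0.038],[0,0,0.863],1],
], grip_force=20)

```text
time_s: 1.35
tool_pos: [0.4613, -0.0953, 0.2605]
tool_rot: [3.057, -0.721, 0.0]
ft_force: [2.0, -0.2, 0.4]
grip_width: 0.0869
```

```bash
python3 -c "
from h import *
plan([pick('L',.2),pick('L',.1),pick('L',.004)])"
```

```text
t 1.35 pos [ 0.4613 -0.0953  0.2605] grip 0.0869 F [ 2.  -0.2  0.4]
-> [ 0.5367  0.0705  0.2    -0.46  ] shift [-0.0065, -0.182, 0.0604] turn [0.0003, -0.0002, -0.0031]
-> [ 0.5367  0.0705  0.1    -0.46  ] shift [-0.0066, -0.1821, 0.1604] turn [0.0003, -0.0002, -0.0031]
-> [ 0.5367  0.0705  0.004  -0.46  ] shift [-0.0066, -0.1821, 0.2564] turn [0.0003, -0.0002, -0.0031]
```

Call:
send_rows([
  [[-0.002,-0.06,0.02],[0,0,0],1],
  [[-0.004,-0.12,0.04],[0,0,0],1],
  [[-0.0065,-0.182,0.06],[0,0,0],1],
  [[-0.0065,-0.182,0.11],[0,0,0],1],
  [[-0.0065,-0.182,0.16],[0,0,0],1],
  [[-0.0065,-0.182,0.2],[0,0,0],1],
  [[-0.0065,-0.182,0.21],[0,0,0],1],
  [[-0.0065,-0.182,0.22],[0,0,0],1],
  [[-0.0065,-0.182,0.22],[0,0,0],1],
  [[-0.0065,-0.182,0.22],[0,0,0],1],
])

```text
time_s: 2.6
tool_pos: [0.5368, 0.0689, 0.0418]
tool_rot: [-3.058, 0.717, -0.003]
ft_force: [-0.3, -0.5, 0.1]
grip_width: 0.0872
```

```bash
python3 -c "
from h import *
plan([pick('L',.004),pick('L',.2),place('L',.2)])
cv2.imwrite('pics/p1.png',bot.grab_frame('side')[100:300,120:400].repeat(2,0).repeat(2,1))"
```

```text
t 2.6 pos [0.5368 0.0689 0.0418] grip 0.0872 F [-0.3 -0.5  0.1]
-> [ 0.5367  0.0705  0.004  -0.46  ] shift [-0.0008, -0.0013, 0.0378] turn [-0.0008, -0.0018, -0.0004]
-> [ 0.5367  0.0705  0.2    -0.46  ] shift [-0.0005, -0.0015, -0.1582] turn [-0.0008, -0.0018, -0.0004]
-> [ 0.6068 -0.3387  0.2    -0.277 ] shift [0.2441, 0.334, -0.1581] turn [-0.0007, -0.0018, -0.1834]
```

View pics/p1.png

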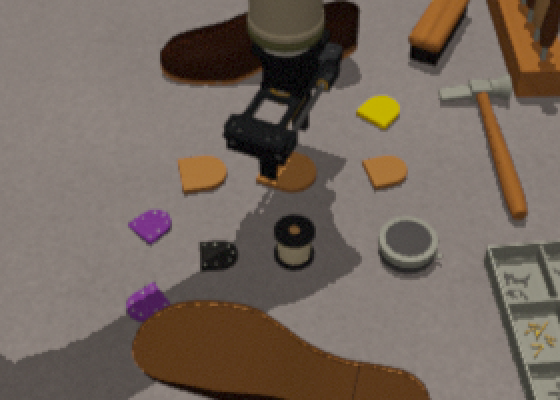

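Call:
send_rows([
  [[-0.0008,-0.001,0.02],[0,0,0],1],
  [[-0.0008,-0.001,0.03],[0,0,0],1],
  [[-0.0008,-0.001,0.036],[0,0,0],1],
  [[-0.0008,-0.001,0.036],[0,0,0],1],
  [[-0.0008,-0.001,0.036],[0,0,0],0.2],
  [[-0.0008,-0.001,0.036],[0,0,0],0.2],
  [[-0.0008,-0.001,0.036],[0,0,0],-0.2],
  [[-0.0008,-0.001,0.036],[0,0,0],-0.2],
  [[-0.0008,-0.001,0.036],[0,0,0],-0.2],
  [[-0.0008,-0.001,0.036],[0,0,0],-0.2],
])

```text
time_s: 3.9
tool_pos: [0.5359, 0.0701, 0.0048]
tool_rot: [-3.059, 0.717, -0.001]
ft_force: [-0.9, -0.9, 4.2]
grip_width: 0.0633
```

```bash
python3 -c "
from h import *
plan([pick('L',.004),pick('L',.22),place('L',.22)])"
```

```text
t 3.9 pos [0.5359 0.0701 0.0048] grip 0.0633 F [-0.9 -0.9  4.2]
-> [ 0.5367  0.0705  0.004  -0.46  ] shift [0.0006, -0.0006, 0.0008] turn [-0.0002, -0.0005, -0.0002]
-> [ 0.5367  0.0705  0.22   -0.46  ] shift [0.0007, -0.0007, -0.2152] turn [-0.0002, -0.0005, -0.0002]
-> [ 0.6068 -0.3387  0.22   -0.277 ] shift [0.2452, 0.3348, -0.2151] turn [-0.0001, -0.0005, -0.1832]
```

Call:
send_rows([
  [[0,0,-0.03],[0,0,0],-0.2],
  [[0,0,-0.08],[0,0,0],-0.2],
  [[0,0,-0.14],[0,0,0],-0.2],
  [[0,0,-0.2],[0,0,0],-0.2],
  [[0.02,0.03,-0.215],[0,0,-0.03],-0.2],
  [[0.055,0.075,-0.215],[0,0,-0.06],-0.2],
  [[0.09,0.123,-0.215],[0,0,-0.09],-0.2],
  [[0.125,0.171,-0.215],[0,0,-0.12],-0.2],
  [[0.16,0.219,-0.215],[0,0,-0.15],-0.2],
  [[0.19,0.26,-0.215],[0,0,-0.183],-0.2],
])

```text
time_s: 5.15
tool_pos: [0.5901, -0.2499, 0.2191]
tool_rot: [3.111, -0.434, -0.001]
ft_force: [1.2, 1.9, -0.5]
grip_width: 0.0639
```

```bash
python3 -c "
from h import *
plan([place('L',.17),place('L',.14),place('L',.13)])"
```

```text
t 5.15 pos [ 0.5901 -0.2499  0.2191] grip 0.0639 F [ 1.2  1.9 -0.5]
-> [ 0.6068 -0.3387  0.17   -0.277 ] shift [0.0404, 0.0808, 0.0491] turn [0.0005, 0.0006, -0.0004]
-> [ 0.6068 -0.3387  0.14   -0.277 ] shift [0.0405, 0.0808, 0.0791] turn [0.0005, 0.0006, -0.0004]
-> [ 0.6068 -0.3387  0.13   -0.277 ] shift [0.0405, 0.0808, 0.0891] turn [0.0005, 0.0006, -0.0004]
```

Call:
send_rows([
  [[0.02,0.04,0],[0,0,0],-0.2],
  [[0.0405,0.081,0],[0,0,0],-0.2],
  [[0.0405,0.081,0.03],[0,0,0],-0.2],
  [[0.0405,0.081,0.055],[0,0,0],-0.2],
  [[0.0405,0.081,0.07],[0,0,0],-0.2],
  [[0.0405,0.081,0.075],[0,0,0],-0.2],
  [[0.0405,0.081,0.075],[0,0,0],-0.2],
  [[0.0405,0.081,0.075],[0,0,0],-0.2],
  [[0.0405,0.081,0.075],[0,0,0],-0.2],
  [[0.0405,0.081,0.075],[0,0,0],-0.2],
])

```text
time_s: 6.4
tool_pos: [0.6074, -0.3363, 0.145]
tool_rot: [3.111, -0.434, 0.001]
ft_force: [-0.8, 0.2, -0.1]
grip_width: 0.0638
```

```bash
python3 -c "
from h import *
plan([place('L',.14),place('L',.13)])
a=bot.grab_frame('side');b=bot.grab_frame('top');cv2.imwrite('pics/b.png',b);cv2.imwrite('pics/a.png',a)
cv2.imwrite('pics/p2.png',np.hstack([cv2.resize(a[220:350,230:360],(400,400)),cv2.resize(b[100:230,330:460],(400,400))]))"
```

```text
t 6.4 pos [ 0.6074 -0.3363  0.145 ] grip 0.0638 F [-0.8  0.2 -0.1]
-> [ 0.6068 -0.3387  0.14   -0.277 ] shift [0.0001, 0.0025, 0.005] turn [0.0002, -0.0006, -0.0003]
-> [ 0.6068 -0.3387  0.13   -0.277 ] shift [0.0001, 0.0025, 0.015] turn [0.0002, -0.0006, -0.0003]
```

View pics/p2.png

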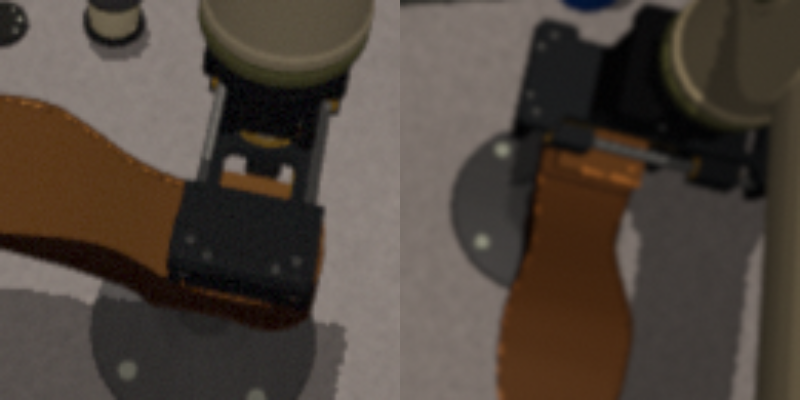

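Call:
send_rows([
  [[0,0.0025,0.004],[0,0,0],-0.2],
  [[0,0.0025,0.008],[0,0,0],-0.2],
  [[0,0.0025,0.011],[0,0,0],-0.2],
  [[0,0.0025,0.013],[0,0,0],-0.2],
  [[0,0.0025,0.015],[0,0,0],-0.2],
  [[0,0.0025,0.015],[0,0,0],-0.2],
  [[0,0.0025,0.015],[0,0,0],-0.2],
  [[0,0.0025,0.015],[0,0,0],-0.2],
  [[0,0.0025,0.015],[0,0,0],-0.2],
  [[0,0.0025,0.015],[0,0,0],-0.2],
])

```text
time_s: 7.75
tool_pos: [0.6067, -0.3386, 0.1298]
tool_rot: [3.111, -0.434, 0.0]
ft_force: [-1.2, 1.1, 6.2]
grip_width: 0.0637
```

Contact at the expected height (6 N, z 0.1298). Release and rise.

Call:
send_rows([
  [[0,0,0],[0,0,0],0.6],
  [[0,0,0],[0,0,0],0.9],
  [[0,0,0],[0,0,0],0.9],
  [[0,0,0],[0,0,0],0.9],
  [[0,0,-0.01],[0,0,0],0.9],
  [[0,0,-0.03],[0,0,0],1],
  [[0,0,-0.06],[0,0,0],1],
  [[0,0,-0.09],[0,0,0],1],
  [[0,0,-0.09],[0,0,0],1],
  [[0,0,-0.09],[0,0,0],1],
])

```text
time_s: 9.0
tool_pos: [0.6066, -0.3386, 0.22]
tool_rot: [3.111, -0.434, 0.001]
ft_force: [-0.2, 0.1, 0.3]
grip_width: 0.0868
```

```bash
python3 -c "
from h import *
plan([pick('M',.22),pick('M',.04)])
a=bot.grab_frame('side');b=bot.grab_frame('top');cv2.imwrite('pics/b.png',b);cv2.imwrite('pics/a.png',a)
cv2.imwrite('pics/p3.png',np.hstack([cv2.resize(a[220:350,230:360],(400,400)),cv2.resize(b[100:230,330:460],(400,400))]))"
```

```text
t 9.0 pos [ 0.6066 -0.3386  0.22  ] grip 0.0868 F [-0.2  0.1  0.3]
-> [0.424  0.0679 0.22   0.149 ] shift [-0.2868, -0.341, -0.0002] turn [0.0003, -0.0004, -0.4261]
-> [0.424  0.0679 0.04   0.149 ] shift [-0.2869, -0.3411, 0.1798] turn [0.0003, -0.0004, -0.4261]
```

View pics/p3.png

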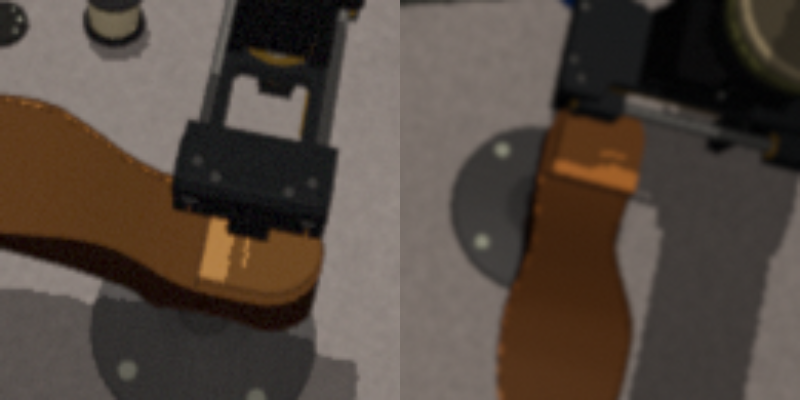

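Call:
send_rows([
  [[-0.025,-0.03,0],[0,0,-0.04],1],
  [[-0.06,-0.072,0],[0,0,-0.1],1],
  [[-0.097,-0.115,0],[0,0,-0.16],1],
  [[-0.134,-0.16,0],[0,0,-0.22],1],
  [[-0.172,-0.204,0],[0,0,-0.28],1],
  [[-0.21,-0.249,0],[0,0,-0.34],1],
  [[-0.247,-0.293,0],[0,0,-0.4],1],
  [[-0.275,-0.327,0],[0,0,-0.426],1],
  [[-0.287,-0.341,0],[0,0,-0.426],1],
  [[-0.287,-0.341,0.04],[0,0,-0.426],1],
])

```text
time_s: 10.35
tool_pos: [0.4253, 0.0688, 0.181]
tool_rot: [3.132, 0.235, 0.008]
ft_force: [0.4, -0.2, -1.5]
grip_width: 0.0869
```

```bash
python3 -c "
from h import *
plan([pick('M',.1),pick('M',.04),pick('M',.004)])"
```

```text
t 10.35 pos [0.4253 0.0688 0.181 ] grip 0.0869 F [ 0.4 -0.2 -1.5]
-> [0.424  0.0679 0.1    0.149 ] shift [-0.0018, 0.0005, 0.0809] turn [0.0016, -0.0049, 0.0007]
-> [0.424  0.0679 0.04   0.149 ] shift [-0.0021, 0.0004, 0.1409] turn [0.0016, -0.0049, 0.0007]
-> [0.424  0.0679 0.004  0.149 ] shift [-0.0023, 0.0004, 0.1769] turn [0.0016, -0.0049, 0.0007]
```

Call:
send_rows([
  [[0,0,0.04],[0,0,0],1],
  [[0,0,0.09],[0,0,0],1],
  [[0,0,0.13],[0,0,0],1],
  [[0,0,0.15],[0,0,0],1],
  [[0,0,0.165],[0,0,0],1],
  [[0,0,0.172],[0,0,0],1],
  [[0,0,0.175],[0,0,0],1],
  [[0,0,0.175],[0,0,0],1],
  [[0,0,0.175],[0,0,0],1],
  [[0,0,0.175],[0,0,0],1],
])

```text
time_s: 11.6
tool_pos: [0.4242, 0.0678, 0.0049]
tool_rot: [3.133, 0.233, 0.001]
ft_force: [-0.4, 0.1, -0.0]
grip_width: 0.0873
```

```bash
python3 -c "
from h import *
plan([pick('M',.004)])"
```

```text
t 11.6 pos [0.4242 0.0678 0.0049] grip 0.0873 F [-0.4  0.1 -0. ]
-> [0.424  0.0679 0.004  0.149 ] shift [-0.0002, -0.0001, 0.0009] turn [0.0004, -0.0008, -0.0002]
```

Well placed; close, and then lift within the call.

Call:
send_rows([
  [[0,0,0],[0,0,0],0.1],
  [[0,0,0],[0,0,0],-0.3],
  [[0,0,0],[0,0,0],-0.3],
  [[0,0,0],[0,0,0],-0.3],
  [[0,0,0],[0,0,0],-0.3],
  [[0,0,0],[0,0,0],-0.3],
  [[0,0,-0.03],[0,0,0],-0.3],
  [[0,0,-0.08],[0,0,0],-0.3],
  [[0,0,-0.14],[0,0,0],-0.3],
  [[0,0,-0.2],[0,0,0],-0.3],
])

```text
time_s: 12.85
tool_pos: [0.4234, 0.068, 0.2064]
tool_rot: [3.133, 0.234, 0.0]
ft_force: [1.8, -0.9, -0.5]
grip_width: 0.0556
```

```bash
python3 -c "
from h import *
plan([pick('M',.23),place('M',.23)])"
```

```text
t 12.85 pos [0.4234 0.068  0.2064] grip 0.0556 F [ 1.8 -0.9 -0.5]
-> [0.424  0.0679 0.23   0.149 ] shift [0.0006, 0.0002, -0.0236] turn [0.0003, -0.0, 0.0002]
-> [ 0.603  -0.3376  0.23   -0.277 ] shift [0.1173, 0.4278, -0.0235] turn [0.0003, -0.0001, 0.4262]
```

Call:
send_rows([
  [[0.01,0.03,-0.024],[0,0,0.04],-0.3],
  [[0.022,0.08,-0.024],[0,0,0.1],-0.3],
  [[0.037,0.135,-0.024],[0,0,0.16],-0.3],
  [[0.052,0.19,-0.024],[0,0,0.22],-0.3],
  [[0.067,0.245,-0.024],[0,0,0.28],-0.3],
  [[0.082,0.3,-0.024],[0,0,0.34],-0.3],
  [[0.097,0.355,-0.024],[0,0,0.4],-0.3],
  [[0.11,0.4,-0.024],[0,0,0.426],-0.3],
  [[0.117,0.428,-0.024],[0,0,0.426],-0.3],
  [[0.117,0.428,-0.024],[0,0,0.426],-0.3],
])

```text
time_s: 14.1
tool_pos: [0.6026, -0.3403, 0.227]
tool_rot: [-3.111, 0.439, 0.002]
ft_force: [0.7, 0.1, -1.1]
grip_width: 0.0558
```

```bash
python3 -c "
from h import *
plan([place('M',.155),place('M',.14)])"
```

```text
t 14.1 pos [ 0.6026 -0.3403  0.227 ] grip 0.0558 F [ 0.7  0.1 -1.1]
-> [ 0.603  -0.3376  0.155  -0.277 ] shift [-0.0003, -0.0027, 0.072] turn [-0.0, 0.0016, -0.0031]
-> [ 0.603  -0.3376  0.14   -0.277 ] shift [-0.0003, -0.0027, 0.087] turn [-0.0, 0.0016, -0.0031]
```

Call:
send_rows([
  [[0,0,0.03],[0,0,0],-0.3],
  [[0,0,0.055],[0,0,0],-0.3],
  [[0,0,0.07],[0,0,0],-0.3],
  [[0,0,0.077],[0,0,0],-0.3],
  [[0,0,0.077],[0,0,0],-0.3],
  [[0,0,0.077],[0,0,0],-0.3],
  [[0,0,0.077],[0,0,0],-0.3],
  [[0,0,0.077],[0,0,0],-0.3],
  [[0,0,0.077],[0,0,0],-0.3],
  [[0,0,0.077],[0,0,0],-0.3],
])

```text
time_s: 15.35
tool_pos: [0.603, -0.338, 0.1516]
tool_rot: [3.111, -0.434, 0.0]
ft_force: [-0.2, 0.2, -1.0]
grip_width: 0.0557
```

```bash
python3 -c "
from h import *
plan([place('M',.14)])
a=bot.grab_frame('side');b=bot.grab_frame('top')
cv2.imwrite('pics/p4.png',np.hstack([cv2.resize(a[220:350,230:360],(400,400)),cv2.resize(b[100:230,330:460],(400,400))]))"
```

```text
t 15.35 pos [ 0.603  -0.338   0.1516] grip 0.0557 F [-0.2  0.2 -1. ]
-> [ 0.603  -0.3376  0.14   -0.277 ] shift [-0.0001, -0.0004, 0.0116] turn [0.0, -0.0, -0.0002]
```

View pics/p4.png

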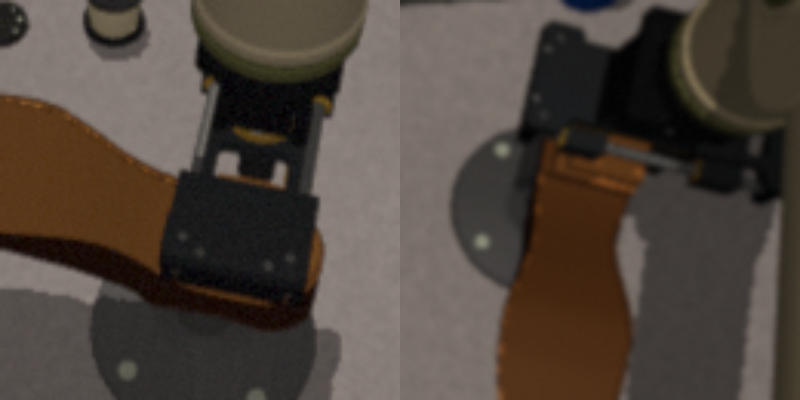

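Call:
send_rows([
  [[0,0,0.004],[0,0,0],-0.3],
  [[0,0,0.008],[0,0,0],-0.3],
  [[0,0,0.01],[0,0,0],-0.3],
  [[0,0,0.0115],[0,0,0],-0.3],
  [[0,0,0.012],[0,0,0],-0.3],
  [[0,0,0.012],[0,0,0],-0.3],
  [[0,0,0.012],[0,0,0],-0.3],
  [[0,0,0.012],[0,0,0],-0.3],
  [[0,0,0.012],[0,0,0],-0.3],
  [[0,0,0.012],[0,0,0],-0.3],
])

```text
time_s: 16.7
tool_pos: [0.603, -0.3381, 0.1397]
tool_rot: [3.111, -0.434, 0.0]
ft_force: [0.1, 0.3, 0.7]
grip_width: 0.0556
```

Call:
send_rows([
  [[0,0,0],[0,0,0],0.4],
  [[0,0,0],[0,0,0],0.8],
  [[0,0,0],[0,0,0],0.8],
  [[0,0,0],[0,0,0],0.8],
  [[0,0,-0.01],[0,0,0],0.8],
  [[0,0,-0.03],[0,0,0],1],
  [[0,0,-0.06],[0,0,0],1],
  [[0,0,-0.09],[0,0,0],1],
  [[0,0,-0.09],[0,0,0],1],
  [[0,0,-0.09],[0,0,0],1],
])

```text
time_s: 17.95
tool_pos: [0.603, -0.338, 0.23]
tool_rot: [3.111, -0.434, 0.001]
ft_force: [-0.2, -0.4, -0.7]
grip_width: 0.0869
```

```bash
python3 -c "
from h import *
plan([pick('S',.23),pick('S',.04)])
a=bot.grab_frame('side');b=bot.grab_frame('top')
cv2.imwrite('pics/p5.png',np.hstack([cv2.resize(a[220:350,230:360],(400,400)),cv2.resize(b[100:230,330:460],(400,400))]))"
```

```text
t 17.95 pos [ 0.603 -0.338  0.23 ] grip 0.0869 F [-0.2 -0.4 -0.7]
-> [0.6616 0.0611 0.23   0.22  ] shift [-0.0528, -0.3999, -0.0001] turn [0.0004, -0.0004, -0.4972]
-> [0.6616 0.0611 0.04   0.22  ] shift [-0.0529, -0.4, 0.1899] turn [0.0004, -0.0004, -0.4972]
```

View pics/p5.png

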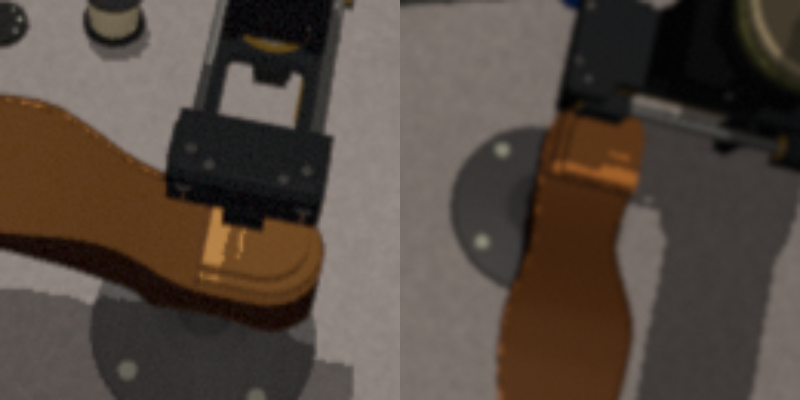

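Good: the middle lift lies on the large one with breasts flush. Now the small lift.

Call:
send_rows([
  [[-0.005,-0.035,0],[0,0,-0.04],1],
  [[-0.012,-0.09,0],[0,0,-0.11],1],
  [[-0.019,-0.145,0],[0,0,-0.18],1],
  [[-0.026,-0.2,0],[0,0,-0.25],1],
  [[-0.033,-0.255,0],[0,0,-0.32],1],
  [[-0.041,-0.31,0],[0,0,-0.4],1],
  [[-0.048,-0.365,0],[0,0,-0.46],1],
  [[-0.053,-0.4,0],[0,0,-0.497],1],
  [[-0.053,-0.4,0.03],[0,0,-0.497],1],
  [[-0.053,-0.4,0.08],[0,0,-0.497],1],
])

```text
time_s: 19.3
tool_pos: [0.6622, 0.0622, 0.1495]
tool_rot: [-3.122, -0.346, -0.004]
ft_force: [1.1, 0.2, -1.2]
grip_width: 0.087
```

Call:
send_rows([
  [[0,0,0.04],[0,0,0],1],
  [[0,0,0.06],[0,0,0],1],
  [[0,0,0.08],[0,0,0],1],
  [[0,0,0.1],[0,0,0],1],
  [[0,0,0.11],[0,0,0],1],
  [[0,0,0.11],[0,0,0],1],
  [[0,0,0.11],[0,0,0],1],
  [[0,0,0.11],[0,0,0],1],
  [[0,0,0.11],[0,0,0],1],
  [[0,0,0.11],[0,0,0],1],
])

```text
time_s: 20.55
tool_pos: [0.6616, 0.0612, 0.0398]
tool_rot: [3.122, 0.344, 0.001]
ft_force: [-0.3, -0.4, -0.2]
grip_width: 0.0869
```

```bash
python3 -c "
from h import *
plan([pick('S',.004)])"
```

```text
t 20.55 pos [0.6616 0.0612 0.0398] grip 0.0869 F [-0.3 -0.4 -0.2]
-> [0.6616 0.0611 0.004  0.22  ] shift [-0.0001, 0.0001, 0.0358] turn [0.0002, -0.0004, -0.0002]
```

Call:
send_rows([
  [[0,0,0.02],[0,0,0],1],
  [[0,0,0.03],[0,0,0],1],
  [[0,0,0.035],[0,0,0],1],
  [[0,0,0.035],[0,0,0],0.3],
  [[0,0,0.035],[0,0,0],-0.4],
  [[0,0,0.035],[0,0,0],-0.4],
  [[0,0,0.035],[0,0,0],-0.4],
  [[0,0,0.035],[0,0,0],-0.4],
  [[0,0,0.035],[0,0,0],-0.4],
  [[0,0,0.035],[0,0,0],-0.4],
])

```text
time_s: 21.8
tool_pos: [0.6616, 0.0612, 0.0047]
tool_rot: [3.123, 0.344, 0.0]
ft_force: [-0.3, -0.1, 1.7]
grip_width: 0.0475
```

```bash
python3 -c "
from h import *
plan([pick('S',.24),place('S',.24)])"
```

```text
t 21.8 pos [0.6616 0.0612 0.0047] grip 0.0475 F [-0.3 -0.1  1.7]
-> [0.6616 0.0611 0.24   0.22  ] shift [0.0, 0.0002, -0.2353] turn [0.0002, -0.0003, -0.0002]
-> [ 0.5991 -0.3365  0.24   -0.277 ] shift [-0.1476, 0.3746, -0.2352] turn [0.0001, -0.0003, 0.4968]
```

Call:
send_rows([
  [[0,0,-0.03],[0,0,0],-0.4],
  [[0,0,-0.08],[0,0,0],-0.4],
  [[0,0,-0.14],[0,0,0],-0.4],
  [[0,0,-0.2],[0,0,0],-0.4],
  [[-0.008,0.02,-0.235],[0,0,0.03],-0.4],
  [[-0.026,0.065,-0.235],[0,0,0.09],-0.4],
  [[-0.046,0.116,-0.235],[0,0,0.15],-0.4],
  [[-0.066,0.168,-0.235],[0,0,0.22],-0.4],
  [[-0.086,0.219,-0.235],[0,0,0.29],-0.4],
  [[-0.106,0.27,-0.235],[0,0,0.36],-0.4],
])

```text
time_s: 23.05
tool_pos: [0.6163, -0.2271, 0.2395]
tool_rot: [3.133, -0.224, 0.0]
ft_force: [0.9, 0.0, -0.6]
grip_width: 0.0474
```

```bash
python3 -c "
from h import *
plan([place('S',.24),place('S',.16)])"
```

```text
t 23.05 pos [ 0.6163 -0.2271  0.2395] grip 0.0474 F [ 0.9  0.  -0.6]
-> [ 0.5991 -0.3365  0.24   -0.277 ] shift [-0.0015, 0.1107, -0.0004] turn [0.0002, -0.0001, 0.1345]
-> [ 0.5991 -0.3365  0.16   -0.277 ] shift [-0.0015, 0.1107, 0.0796] turn [0.0002, -0.0001, 0.1345]
```

Call:
send_rows([
  [[0,0.045,0],[0,0,0.05],-0.4],
  [[-0.001,0.09,0],[0,0,0.1],-0.4],
  [[-0.0015,0.11,0],[0,0,0.1345],-0.4],
  [[-0.0015,0.11,0.03],[0,0,0.1345],-0.4],
  [[-0.0015,0.11,0.06],[0,0,0.1345],-0.4],
  [[-0.0015,0.11,0.075],[0,0,0.1345],-0.4],
  [[-0.0015,0.11,0.079],[0,0,0.1345],-0.4],
  [[-0.0015,0.11,0.079],[0,0,0.1345],-0.4],
  [[-0.0015,0.11,0.079],[0,0,0.1345],-0.4],
  [[-0.0015,0.11,0.079],[0,0,0.1345],-0.4],
])

```text
time_s: 24.3
tool_pos: [0.6004, -0.3342, 0.1614]
tool_rot: [3.112, -0.43, 0.002]
ft_force: [-0.3, 0.8, -0.2]
grip_width: 0.0478
```

```bash
python3 -c "
from h import *
plan([place('S',.1495)])"
```

```text
t 24.3 pos [ 0.6004 -0.3342  0.1614] grip 0.0478 F [-0.3  0.8 -0.2]
-> [ 0.5991 -0.3365  0.1495 -0.277 ] shift [-0.0006, 0.0025, 0.0119] turn [0.0003, -0.0012, 0.0022]
```

Call:
send_rows([
  [[-0.0005,0.0022,0.003],[0,0,0.002],-0.4],
  [[-0.0005,0.0022,0.006],[0,0,0.002],-0.4],
  [[-0.0005,0.0022,0.009],[0,0,0.002],-0.4],
  [[-0.0005,0.0022,0.011],[0,0,0.002],-0.4],
  [[-0.0005,0.0022,0.012],[0,0,0.002],-0.4],
  [[-0.0005,0.0022,0.012],[0,0,0.002],-0.4],
  [[-0.0005,0.0022,0.012],[0,0,0.002],-0.4],
  [[-0.0005,0.0022,0.012],[0,0,0.002],-0.4],
  [[-0.0005,0.0022,0.012],[0,0,0.002],-0.4],
  [[-0.0005,0.0022,0.012],[0,0,0.002],-0.4],
])

```text
time_s: 25.55
tool_pos: [0.5989, -0.336, 0.1497]
tool_rot: [3.111, -0.433, 0.0]
ft_force: [-4.4, 2.5, 8.2]
grip_width: 0.0476
```

Call:
send_rows([
  [[0,0,-0.0003],[0,0,0],0.2],
  [[0,0,-0.0003],[0,0,0],0.7],
  [[0,0,-0.0003],[0,0,0],0.7],
  [[0,0,-0.0003],[0,0,0],0.7],
  [[0,0,-0.01],[0,0,0],0.7],
  [[0,0,-0.03],[0,0,0],1],
  [[0,0,-0.06],[0,0,0],1],
  [[0,0,-0.09],[0,0,0],1],
  [[0,0,-0.09],[0,0,0],1],
  [[0,0,-0.09],[0,0,0],1],
])

```text
time_s: 26.8
tool_pos: [0.599, -0.3361, 0.239]
tool_rot: [3.111, -0.433, 0.001]
ft_force: [-0.2, -0.1, 0.0]
grip_width: 0.0871
```

```bash
python3 -c "
from h import *
plan([pick('T',.24),pick('T',.03)])
a=bot.grab_frame('side');b=bot.grab_frame('top');cv2.imwrite('pics/t6.png',b);cv2.imwrite('pics/s6.png',a)
cv2.imwrite('pics/p6.png',np.hstack([cv2.resize(a[220:350,230:360],(400,400)),cv2.resize(b[100:230,330:460],(400,400))]))
p,r=fit('T',{'top':contour(b,'T',(277,220))},PC['T']);print(p,r)"
```

```text
t 26.8 pos [ 0.599  -0.3361  0.239 ] grip 0.0871 F [-0.2 -0.1  0. ]
-> [ 0.4435 -0.0664  0.24    0.1   ] shift [-0.2232, -0.2169, -0.0012] turn [0.0003, -0.0004, -0.3767]
-> [ 0.4435 -0.0664  0.03    0.1   ] shift [-0.2233, -0.217, 0.2088] turn [0.0003, -0.0004, -0.3767]
[ 0.45140529 -0.06533781  0.03674274] 0.8040508630162855
```

View pics/p6.png

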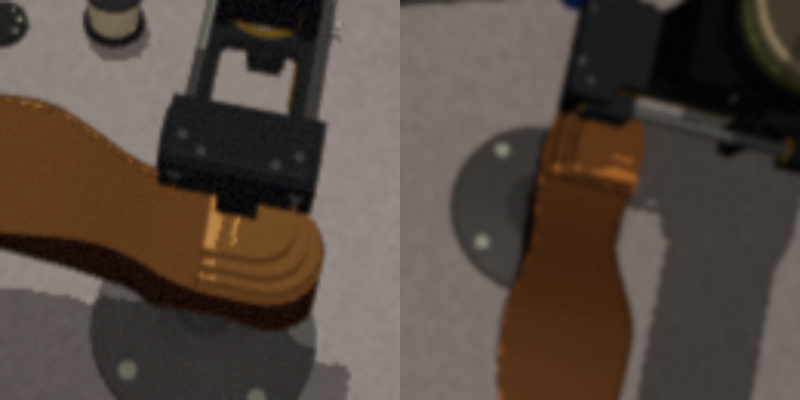

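Call:
send_rows([
  [[-0.025,-0.024,0],[0,0,-0.05],1],
  [[-0.062,-0.06,0],[0,0,-0.11],1],
  [[-0.1,-0.097,0],[0,0,-0.17],1],
  [[-0.138,-0.134,0],[0,0,-0.24],1],
  [[-0.176,-0.171,0],[0,0,-0.3],1],
  [[-0.21,-0.204,0],[0,0,-0.362],1],
  [[-0.223,-0.217,0.02],[0,0,-0.362],1],
  [[-0.223,-0.217,0.06],[0,0,-0.362],1],
  [[-0.223,-0.217,0.11],[0,0,-0.362],1],
  [[-0.223,-0.217,0.15],[0,0,-0.362],1],
])

```text
time_s: 28.15
tool_pos: [0.4427, -0.0664, 0.0865]
tool_rot: [-3.139, -0.134, 0.002]
ft_force: [0.6, -0.4, 0.5]
grip_width: 0.0869
```

Call:
send_rows([
  [[0,0,0.02],[0,0,0],0.6],
  [[0,0,0.04],[0,0,0],0.6],
  [[0,0,0.05],[0,0,0],0.6],
  [[0,0,0.05],[0,0,0],0.6],
  [[0,0,0.05],[0,0,0],0.6],
  [[0,0,0.05],[0,0,0],0.6],
  [[0,0,0.05],[0,0,0],0.6],
  [[0,0,0.05],[0,0,0],0.6],
  [[0,0,0.05],[0,0,0],0.6],
  [[0,0,0.05],[0,0,0],0.6],
])

```text
time_s: 29.4
tool_pos: [0.4437, -0.0665, 0.0386]
tool_rot: [3.139, 0.134, -0.0]
ft_force: [-0.5, 0.6, 0.1]
grip_width: 0.0695
```

```bash
python3 -c "
from h import *
PC['T']=(.4515,-.0656,.085)
plan([pick('T',.0035)])
a=bot.grab_frame('side');b=bot.grab_frame('top')
cv2.imwrite('pics/p7.png',np.hstack([cv2.resize(a[170:300,160:290],(400,400)),cv2.resize(b[150:280,210:340],(400,400))]))"
```

```text
t 29.4 pos [ 0.4437 -0.0665  0.0386] grip 0.0695 F [-0.5  0.6  0.1]
-> [ 0.4435 -0.0663  0.0035  0.085 ] shift [-0.0002, -0.0002, 0.0351] turn [0.0001, 0.0, 0.0002]
```

View pics/p7.png

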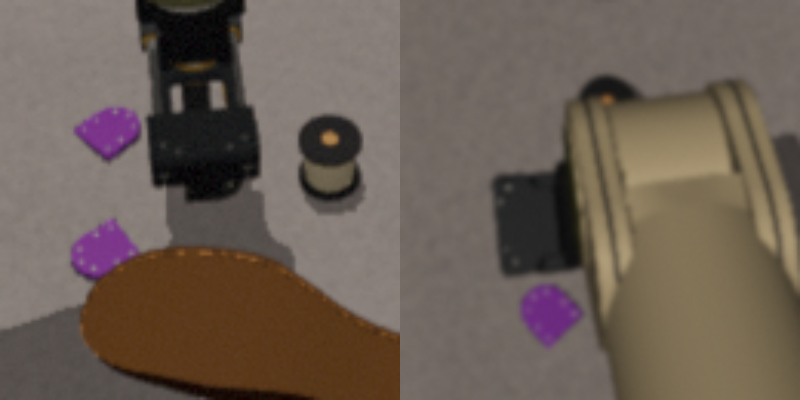

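Call:
send_rows([
  [[0,0,0.02],[0,0,0],0.6],
  [[0,0,0.03],[0,0,0],0.6],
  [[0,0,0.035],[0,0,0],0.6],
  [[0,0,0.035],[0,0,0],0.2],
  [[0,0,0.035],[0,0,0],-0.4],
  [[0,0,0.035],[0,0,0],-0.5],
  [[0,0,0.035],[0,0,0],-0.5],
  [[0,0,0.035],[0,0,0],-0.5],
  [[0,0,0.035],[0,0,0],-0.5],
  [[0,0,0.035],[0,0,0],-0.5],
])

```text
time_s: 30.75
tool_pos: [0.4439, -0.0665, 0.0038]
tool_rot: [3.138, 0.134, 0.001]
ft_force: [-0.4, -0.6, 5.4]
grip_width: 0.0414
```

```bash
python3 -c "
from h import *
PC['T']=(.4515,-.0656,.085)
plan([pick('T',.25),place('T',.25)])"
```

```text
t 30.75 pos [ 0.4439 -0.0665  0.0038] grip 0.0414 F [-0.4 -0.6  5.4]
-> [ 0.4435 -0.0663  0.25    0.085 ] shift [-0.0003, -0.0002, -0.2462] turn [0.0003, -0.0003, 0.0002]
-> [ 0.5962 -0.3357  0.25   -0.277 ] shift [0.1289, 0.2812, -0.2461] turn [0.0002, -0.0004, 0.3622]
```

Call:
send_rows([
  [[0,0,-0.03],[0,0,0],-0.5],
  [[0,0,-0.08],[0,0,0],-0.5],
  [[0,0,-0.14],[0,0,0],-0.5],
  [[0,0,-0.2],[0,0,0],-0.5],
  [[0.01,0.022,-0.246],[0,0,0.04],-0.5],
  [[0.03,0.065,-0.246],[0,0,0.1],-0.5],
  [[0.052,0.113,-0.246],[0,0,0.16],-0.5],
  [[0.074,0.161,-0.246],[0,0,0.22],-0.5],
  [[0.096,0.209,-0.246],[0,0,0.29],-0.5],
  [[0.115,0.25,-0.246],[0,0,0.34],-0.5],
])

```text
time_s: 32.0
tool_pos: [0.58, -0.3077, 0.2486]
tool_rot: [-3.115, 0.404, 0.002]
ft_force: [0.1, -0.8, 0.4]
grip_width: 0.0414
```

```bash
python3 -c "
from h import *
plan([place('T',.24),place('T',.17)])"
```

```text
t 32.0 pos [ 0.58   -0.3077  0.2486] grip 0.0414 F [ 0.1 -0.8  0.4]
-> [ 0.5962 -0.3357  0.24   -0.277 ] shift [0.0228, 0.0229, 0.0086] turn [0.0001, 0.001, 0.0194]
-> [ 0.5962 -0.3357  0.17   -0.277 ] shift [0.0229, 0.0229, 0.0786] turn [0.0001, 0.001, 0.0194]
```

Call:
send_rows([
  [[0.0233,0.0243,0],[0,0,0.02],-0.5],
  [[0.0233,0.0243,0.01],[0,0,0.021],-0.5],
  [[0.0233,0.0243,0.04],[0,0,0.021],-0.5],
  [[0.0233,0.0243,0.065],[0,0,0.021],-0.5],
  [[0.0233,0.0243,0.079],[0,0,0.021],-0.5],
  [[0.0233,0.0243,0.079],[0,0,0.021],-0.5],
  [[0.0233,0.0243,0.079],[0,0,0.021],-0.5],
  [[0.0233,0.0243,0.079],[0,0,0.021],-0.5],
  [[0.0233,0.0243,0.079],[0,0,0.021],-0.5],
  [[0.0233,0.0243,0.079],[0,0,0.021],-0.5],
])

```text
time_s: 33.25
tool_pos: [0.5961, -0.3351, 0.1708]
tool_rot: [3.112, -0.432, 0.001]
ft_force: [-0.9, -0.3, -0.8]
grip_width: 0.0411
```

```bash
python3 -c "
from h import *
plan([place('T',.1588)])
a=bot.grab_frame('side');b=bot.grab_frame('top')
cv2.imwrite('pics/p8.png',np.hstack([cv2.resize(a[220:350,230:360],(400,400)),cv2.resize(b[100:230,330:460],(400,400))]))"
```

```text
t 33.25 pos [ 0.5961 -0.3351  0.1708] grip 0.0411 F [-0.9 -0.3 -0.8]
-> [ 0.5962 -0.3357  0.1588 -0.277 ] shift [0.0002, 0.0005, 0.012] turn [0.0001, -0.0004, 0.0013]
```

View pics/p8.png

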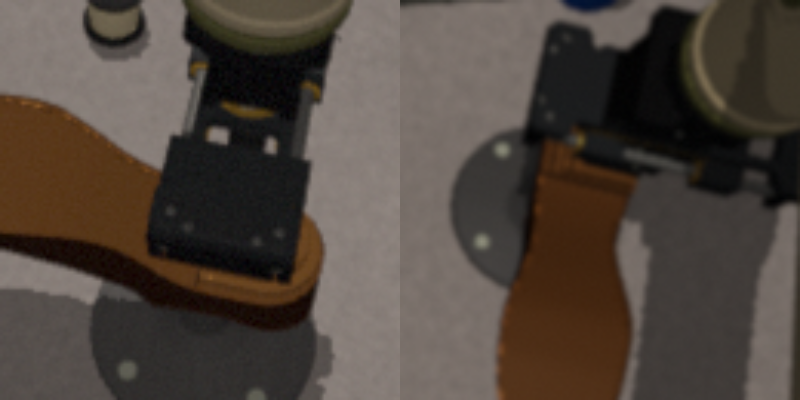

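Call:
send_rows([
  [[0,0.0004,0.003],[0,0,0],-0.5],
  [[0,0.0004,0.006],[0,0,0],-0.5],
  [[0,0.0004,0.009],[0,0,0],-0.5],
  [[0,0.0004,0.011],[0,0,0],-0.5],
  [[0,0.0004,0.0118],[0,0,0],-0.5],
  [[0,0.0004,0.012],[0,0,0],-0.5],
  [[0,0.0004,0.012],[0,0,0],-0.5],
  [[0,0.0004,0.012],[0,0,0],-0.5],
  [[0,0.0004,0.012],[0,0,0],-0.5],
  [[0,0.0004,0.012],[0,0,0],-0.5],
])

```text
time_s: 34.6
tool_pos: [0.5959, -0.3355, 0.1589]
tool_rot: [3.112, -0.432, 0.0]
ft_force: [-3.7, 1.2, 5.5]
grip_width: 0.0417
```

Contact. Release, rise well clear, then move off for a check.

Call:
send_rows([
  [[0,0,-0.0002],[0,0,0],0.1],
  [[0,0,-0.0002],[0,0,0],0.6],
  [[0,0,-0.0002],[0,0,0],0.6],
  [[0,0,-0.0002],[0,0,0],0.6],
  [[0,0,-0.01],[0,0,0],0.6],
  [[0,0,-0.03],[0,0,0],0.8],
  [[0,0,-0.06],[0,0,0],1],
  [[0,0,-0.09],[0,0,0],1],
  [[0,0,-0.1],[0,0,0],1],
  [[0,0,-0.1],[0,0,0],1],
])

```text
time_s: 35.85
tool_pos: [0.5962, -0.3355, 0.2593]
tool_rot: [3.111, -0.432, 0.002]
ft_force: [-0.3, -0.4, -0.0]
grip_width: 0.0868
```

Call:
send_rows([
  [[0,-0.03,0],[0,0,0],1],
  [[0,-0.08,0],[0,0,0],1],
  [[0,-0.13,0],[0,0,0],1],
  [[0,-0.18,0],[0,0,0],1],
  [[0,-0.23,0],[0,0,0],1],
  [[0,-0.28,0],[0,0,0],1],
  [[0,-0.3,0],[0,0,0],1],
  [[0,-0.3,0],[0,0,0],1],
  [[0,-0.3,0],[0,0,0],1],
  [[0,-0.3,0],[0,0,0],1],
])

```text
time_s: 37.1
tool_pos: [0.6774, -0.0492, 0.2584]
tool_rot: [3.11, -0.436, -0.0]
ft_force: [-0.3, 0.4, -0.3]
grip_width: 0.0868
```

```bash
python3 -c "
from h import *
plan([])
a=bot.grab_frame('side');b=bot.grab_frame('top');cv2.imwrite('pics/t9.png',b);cv2.imwrite('pics/s9.png',a)
for k,z in zip('LMST',(.125,.135,.145,.155)):
    q=off(SH,DIM[k][0]/2);print(k,np.round(q,4))
A,B=[cv2.resize(i,None,fx=4,fy=4,interpolation=cv2.INTER_CUBIC) for i in(a,b)]
cv2.imwrite('pics/p9.png',cv2.resize(np.hstack([A[1000:1400,1020:1420],B[440:840,1380:1780]]),(800,400)))"
```

```text
t 37.1 pos [ 0.6774 -0.0492  0.2584] grip 0.0868 F [-0.3  0.4 -0.3]
L [ 0.6145 -0.3409 -0.277 ]
M [ 0.6107 -0.3398 -0.277 ]
S [ 0.6068 -0.3387 -0.277 ]
T [ 0.6039 -0.3379 -0.277 ]
```

View pics/p9.png

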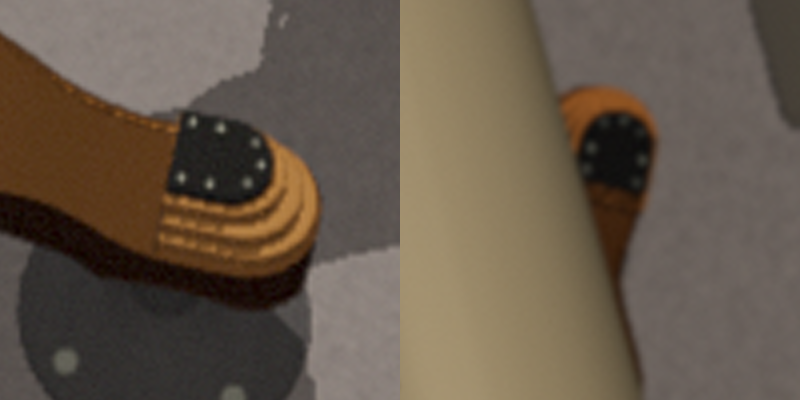

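View pics/t9.png

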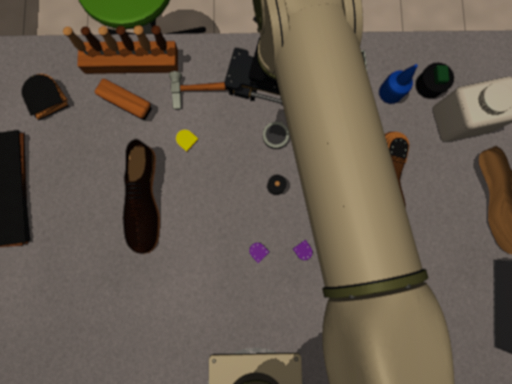

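Call:
send_rows([
  [[-0.03,-0.03,0],[0,0,0],1],
  [[-0.07,-0.06,0],[0,0,0],1],
  [[-0.11,-0.09,0],[0,0,0],1],
  [[-0.15,-0.12,0],[0,0,0],1],
  [[-0.18,-0.15,0],[0,0,0],1],
  [[-0.2,-0.18,0],[0,0,0],1],
  [[-0.2,-0.2,0],[0,0,0],1],
  [[-0.2,-0.2,0],[0,0,0],1],
  [[-0.2,-0.2,0],[0,0,0],1],
  [[-0.2,-0.2,0],[0,0,0],1],
])

```text
time_s: 38.45
tool_pos: [0.5399, 0.1987, 0.2585]
tool_rot: [3.111, -0.435, 0.0]
ft_force: [-0.5, -0.3, 0.8]
grip_width: 0.087
```

```bash
cat > v.py <<'E'
from h import *
plan([])
ims={n:bot.grab_frame(n) for n in("side","top")}
tiles=[]
for n,(u,v) in(("side",(255,250)),("top",(345,110))):
    A=cv2.resize(ims[n],None,fx=4,fy=4,interpolation=cv2.INTER_CUBIC);raw=A.copy()
    for k,z in zip('LMST',(.125,.135,.145,.155)):
        L,r,h=DIM[k];q=off(SH,L/2);D=dshape(L,r);c,s=np.cos(q[2]),np.sin(q[2])
        xy=D@np.array([[c,s],[-s,c]])+q[:2]
        cv2.polylines(A,[(proj(n,np.c_[xy,np.full(len(xy),z+h)])*4+1.5).round().astype(int)],1,(255,255,0),1)
    tiles.append(np.vstack([x[v*4:v*4+300,u*4:u*4+400] for x in(raw,A)]))
cv2.imwrite('pics/p10.png',np.hstack(tiles)); cv2.imwrite('pics/t10.png',ims['top'])
E
python3 v.py
```

```text
t 38.45 pos [0.5399 0.1987 0.2585] grip 0.087 F [-0.5 -0.3  0.8]
```

View pics/p10.png

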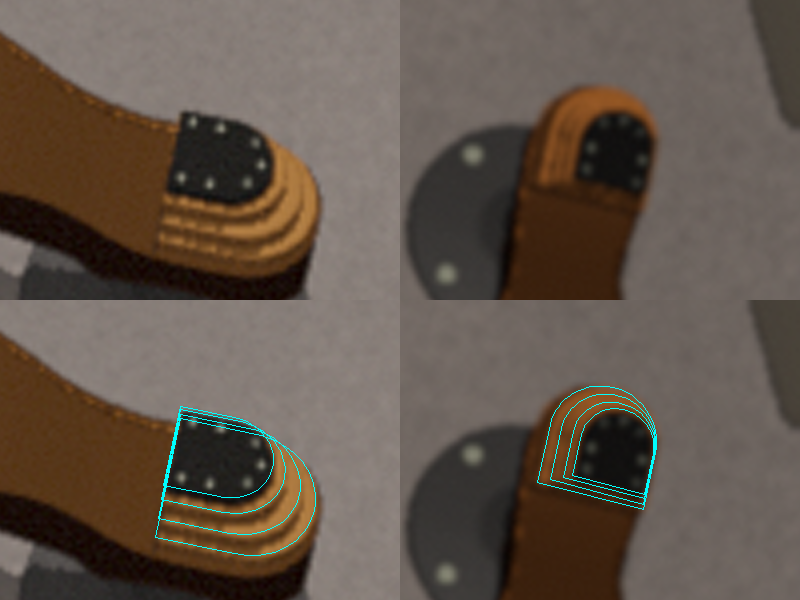

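```bash
python3 -c "
from bench import bot
import cv2,numpy as np
a=cv2.imread('pics/top0.png').astype(int);b=cv2.imread('pics/t10.png').astype(int)
print('diff around tin,spool',[abs(a[y-20:y+20,x-20:x+20]-b[y-20:y+20,x-20:x+20]).mean().round(1) for x,y in((276,135),(277,184))])
print(bot.job_done())"
```

```text
diff around tin,spool [np.float64(1.4), np.float64(22.5)]
the job is handed in; nothing more can be done
None
```

```bash
python3 -c "
import cv2,numpy as np
cv2.imwrite('pics/p11.png',np.hstack([cv2.resize(cv2.imread(f)[110:240,210:340],(400,400)) for f in('pics/top0.png','pics/t10.png')]))"
```

```text
(no output)
```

View pics/p11.png

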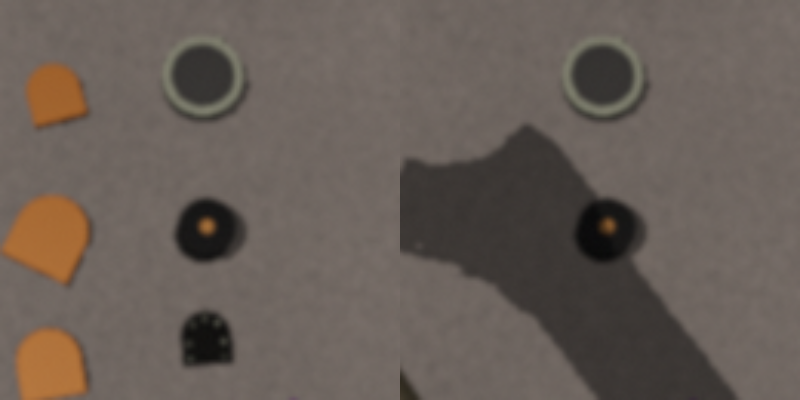

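The heel is built on the shoe in order: large, middle and small lifts, then the black rubber top piece. I released everything and moved the arm clear before handing in at about 38.6 s.

- **Stack position:** in both final camera views the four pieces match the expected outlines to about 2 mm. Their straight edges look flush over the scribed line. Each piece settled within about 0.3 mm of its expected height.
- **Tin and spool:** both stand where they were. My picture comparison flagged a change around the spool. I only looked at it after handing in, and it was the arm's shadow; the spool is in the same place.
- **Known disagreement:** the two cameras differed by about 2 mm on where the heel seat is (one estimate was up to 5 mm apart across the seat). I used the joint fit, which should be inside the 8 mm tolerance.

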